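Close the boss-casting mould in its corner stop and hold it for clamping

TASK

First slide the lower half of the aluminium mould along the table, never lifting it, until it sits snug against both sides of the corner stop, with its red end away from the stop's short side. Then set the upper half, which has a wooden grip on its back, on the two dowels with the red ends together, without knocking it down hard, and press it fully shut with a firm push of about 20 N (never more than 60 N). Finish while still holding it pressed like that, so that I can put the clamp on; leave the clamp, the tub and the thread cone where they are.

Things in the scene. Friction and masses are not known exactly. Their poses are not given: they have to be found in the camera images.
- stop: L-shaped corner stop of two black steel bars, 20 mm wide and 15 mm high, screwed to the table (fixed). Origin on the table at the inner corner, where the inner faces meet. The long bar's inner face runs 100 mm from the origin along the stop's -y and looks to its -x; the short bar's inner face runs 66 mm from the origin along -x and looks to -y.
- home (a point): Point on the table, fixed to the corner stop, where the centre of the lower half's underside lies when it is snug against both bars: 32 mm along the stop's -x and 57.5 mm along its -y from the inner corner. Same axes as the stop.
- lower_half: Lower half of a two-part aluminium mould, loose, 0.4 to 0.6 kg (slides at 3 to 9 N), on the table parting face up: 64 mm along its x, 115 mm along y, 25 mm thick; origin at the centre of its underside. Shallow round 40 mm pocket in the middle, two upright steel dowels (see dowel_a, dowel_b). The -y end has a red mark. At home its axes are those of the stop.
- lower_mark (a point): Middle of the upper edge of the lower half's red end: 57.5 mm along its -y and 25 mm up from its origin.
- upper_half: Upper half of the mould, loose, 0.4 to 0.6 kg, starting parting face down on the cork mat: 64 mm along x, 115 mm along y, 22 mm thick; origin at the centre of its underside. Holes of 11.5 mm for the dowels go right through it at (+20, -42) and (-20, +36) mm. The -y end has a red mark. Wooden grip on its back. Shut, its origin is 25 mm above the lower half's and the axes agree.
- upper_grip (a point): Centre of the upper half's wooden bridge grip, 51 mm above its underside: a bar 18 mm wide (along x), 74 mm long (along y) and 22 mm high, with an 18 mm gap below it to the plate, on two 10 mm steel posts at y = +-26 mm.
- upper_mark (a point): Middle of the lower edge of the upper half's red end: 57.5 mm along its -y from its origin. It meets lower_mark when the mould is shut.
- mat: Cork mat 110 x 150 x 4 mm, fixed to the table, on which the upper half starts; origin at the centre of its underside.
- clamp: Steel screw clamp lying flat, about 75 x 215 mm and 20 mm high, origin on the table beside the middle of its bar; leave alone.
- thread: Cone of gold thread, 68 mm diameter at the foot and 88 mm high, origin at the centre of its underside; leave alone.
- tub: White open tub with small gold bosses in it, 92 mm diameter at the rim and 40 mm high, origin at the centre of its underside; leave alone.
- dowel_a (a point): Centre of the tip of the dowel near the red end, at (x, y) = (+20, -42) mm in the lower half. Both dowels: 10 mm diameter, 16 mm high above the parting face, straight for 10 mm, then tapering to a 4 mm tip (tip 41 mm above the underside).
- dowel_b (a point): Centre of the tip of the other dowel, at (x, y) = (-20, +36) mm in the lower half. The dowels are staggered, so the mould closes one way round only.
Mind the look-alikes: they are no part of the job. Of the things like the stop, leave any that is green, purple or white; of the rest the larger one is meant.

How it is judged:
On the way, in this order (a step that is already met when the one before it is completed fails the run):
1. the lower half sits against both bars of the corner stop, red end away from the short bar (x of lower_half in the frame of home above -0.004 m and y of lower_half in the frame of home above -0.004 m and horizontal distance between lower_half and home below 0.006 m and angle between the x axis of lower_half and the x axis of home, either way round below 0.06 rad and y of lower_mark in the frame of home below -0.05 m), for 0.2 s.
2. the upper half is fully down on the dowels, red ends together (z of upper_half in the frame of lower_half between 0.022 and 0.027 m and distance between upper_mark and lower_mark below 0.004 m and angle between the z axis of upper_half and the z axis of lower_half, either way round below 0.03 rad), for 0.2 s.
At the end, for the whole second after the job is handed in: Lower half within 4 mm of both bars of the stop and square to it (0.06 rad), red end away from the short bar; upper half on the dowels, shut within 2 mm, red ends within 4 mm; the fingers still hold or press it, and it bears on the lower half with over 10 N (own weight about 5 N), at rest (all of step 1 and all of step 2 and contact force between upper_half and lower_half above 10 N and contact force between the fingers and upper_half above 5 N and linear speed of each of upper_half, lower_half below 0.02 m/s); the arm keeps its last pose, push and grip.
It fails at once if the lower half is lifted off the table or tipped (height (world z) of lower_half above 0.008 m or angle between lower_half's own z axis and vertical above 0.12 rad).
It fails at once if the mould halves are knocked or pressed together with more than 60 N (contact force between upper_half and lower_half above 60 N).
It fails at once if the clamp, the tub or the thread cone is moved more than 30 mm (distance of any of clamp, tub, thread from where it was at the start of the episode above 0.03 m).
It also fails if it takes over 72 s, if anything falls off the work surface, if the arm or the gripper's body presses on something with over 40 N, if the wrist force passes 120 N, or if a joint passes its speed limit or range.

ROBOT

A 6-joint arm with a two-finger parallel gripper is mounted at the origin on the work surface. World frame = base frame: x ahead of the robot, y to its left, z up, the work surface at z = 0. Lengths are in m, angles in rad, forces in N, time in s.
With the tool pointing down it reaches from about 0.3 to 0.85 m from the base axis. Payload 5.4 kg.
Tool frame: the origin (TCP) lies at the very end of the fingers, on their centre line; the grasp point (between the pads) lies ctrl.pinch_z behind it (ctrl.pinch_z is the distance from the TCP to the grasp point, in m); z points along the fingers, y is the direction in which the jaws open and shut (so a half turn about z gives the same grasp; the last joint's range is limited). The gripper opens to 85 mm and grips with 20 to 120 N. Pads are 22 mm wide; open, the fingers measure 114 mm over their backs; the gripper's body (76 mm by 85 mm) begins 54 mm behind the grasp point. The pads swing forward as they close: fully open they stand 13 mm farther back than shut.
Start: joints at [-1.398, 0.158, 1.597, -0, 1.386, -0.21], TCP at [0.215, -0.533, 0.231] pointing down, gripper open.
Joint ranges: [-2.91, 2.91], [-0.94, 2.29], [0.18, 2.7], [-1.29, 4.43], [0.17, 2.64], [-3, 3]. Speed limits (rad/s): [2.57, 2.57, 3.14, 3.14, 3.14, 3.14].

INTERFACE

Orientations are given as a rotation vector (axis times angle).
In Python, from workcell import ctrl gives the robot as it stands.
- The arm moves only by the shell command python3 -m pendant 'ROWS' [OPENING] [FORCE]. ROWS is text: rows parted by semicolons, each of 4 numbers parted by spaces: the shift along the tool's x, y, z as a fraction of full scale, then the turn about the tool's z as a fraction of full scale. A call has 1 to 12 rows; each row is the pose to reach, as a shift and turn from the pose commanded when the call began, along the tool's axes at that moment; what a row does not reach only later rows make up. Full scale, the value 1, is 0.5 m for a shift and 45 degrees for a turn. A row lasts 1/10 s, in which the tool goes at most 50 mm and 8.59 degrees, less where a joint would pass 70% of its speed; a pose out of reach is approached as far as the arm can. A call with a number of a shift or a turn outside -1 to 1 is refused whole. A call with a gripper value outside its range is refused whole. OPENING is the gripper command: -1 is shut, 1 is fully open, values between are in proportion, set as the call begins (- or left out, the last holds). The fingers move at their own pace and stop on an object; FORCE is the grip in N (left out, the last holds). Time passes only in rows, so rows that repeat a pose let the fingers close. It gives the time, the measured TCP pose, the force and the opening at its end, in the units of the state.
- ctrl.get_obs(): the state, without advancing time (a new reading comes with each control period).
- ctrl.get_image(name): name is "side" or "top" or "wrist"; returns (picture, depth): 420x560x3 uint8, red, green, blue; 420x560 float32, m along the optical axis (not along the pixel's ray), 0 where there is no reading.
- ctrl.calibration(name): a dict with "intrinsics" (3x3 intrinsics, pixels), "eye" and "orientation" of the camera in the world; the wrist camera has in their place "T_tool_cam" (4x4, takes a point from camera to tool coordinates, whose origin is the TCP and whose axes are the flange's). Camera axes: x right, y down, z forward; pixel columns grow to the right and rows downward; lengths in m; the calibration is good to about 2 mm. A picture is of the moment at which its call begins: read the wrist's pose just before it. calibration takes no time and is no camera call.
- ctrl.close_job(): hands the job in, once; it reports no verdict.
The state is a dict: "t": time; "joint_positions": joint angles; "dq": joint speeds; "joint_efforts": joint torques, N m; "position": TCP position; "tool_rot": TCP orientation; "wrist_force": force on the tool from outside, world axes, zero at the start; "torque": the same for the moment, N m; "width": finger opening in m.
Only numpy, scipy, OpenCV 4.12 (cv2) and the standard library are available. Lean on these libraries where they do the work, as an engineer would, in place of code of your own. Each camera call takes 0.05 s, during which the arm holds its last target.

## Working session

There is one attempt and no reset: what is moved stays moved. The work goes in short steps, Python scripts to look and compute and a shell command to move; the robot and the scene stay as the last step left them, time stands still between calls to the robot, and variables do not carry over. Pictures are saved under pics/ and viewed, and the job is handed in when it is done.

```bash
ls; mkdir -p pics; python3 - <<'E'
from workcell import ctrl
import cv2
for n in ["top","side","wrist"]:
    if n=="wrist": print(ctrl.get_obs())
    im,d=ctrl.get_image(n)
    cv2.imwrite(f"pics/{n}0.png",im[:,:,::-1])
    import numpy as np; np.savez(f"pics/{n}0.npz",im=im,d=d)
    print(n,ctrl.calibration(n))
print(ctrl.pinch_z)
E
```

```text
pics
top {'intrinsics': array([[389.56482055,   0.        , 283.7417916 ],
       [  0.        , 389.56482055, 207.96889185],
       [  0.        ,   0.        ,   1.        ]]), 'eye': array([ 0.37647994, -0.04175944,  1.02674976]), 'orientation': array([-2.15825718,  2.10818257, -0.12407628])}
side {'intrinsics': array([[463.16387689,   0.        , 287.03396715],
       [  0.        , 463.16387689, 198.7714949 ],
       [  0.        ,   0.        ,   1.        ]]), 'eye': array([ 0.43509667, -0.99398128,  1.15489095]), 'orientation': array([-2.40522651,  0.09486936, -0.04409811])}
{'t': 0.1, 'joint_positions': array([-1.39809169e+00,  1.59010834e-01,  1.59810696e+00, -1.78351313e-05,
        1.38624106e+00, -2.10082555e-01]), 'dq': array([-0.00084539, -0.00104142, -0.00142185, -0.00159508, -0.00022932,
        0.00138313]), 'joint_efforts': array([-5.65500486e-04, -3.96991038e+01, -3.32340145e+01, -2.99668345e-04,
        4.24109807e-03,  3.19978437e-05]), 'position': array([ 0.21465384, -0.53283276,  0.23040111]), 'tool_rot': array([-3.08249250e+00, -5.97285548e-01, -2.43025308e-05]), 'wrist_force': array([-0.20436161, -0.39512796,  0.23448176]), 'torque': array([ 0.02586528, -0.00417623,  0.03665589]), 'width': 0.08555813379330471}
wrist {'intrinsics': array([[322.05860187,   0.        , 281.18202568],
       [  0.        , 322.05860187, 205.38066803],
       [  0.        ,   0.        ,   1.        ]]), 'T_tool_cam': array([[-1.89208009e-04, -9.65576649e-01, -2.60118624e-01,
         6.52266980e-02],
       [ 9.99999888e-01, -6.96987665e-05, -4.68664969e-04,
         5.85271912e-04],
       [ 4.34402003e-04, -2.60118683e-01,  9.65576554e-01,
        -1.41987061e-01],
       [ 0.00000000e+00,  0.00000000e+00,  0.00000000e+00,
         1.00000000e+00]])}
0.0187
```

View pics/top0.png

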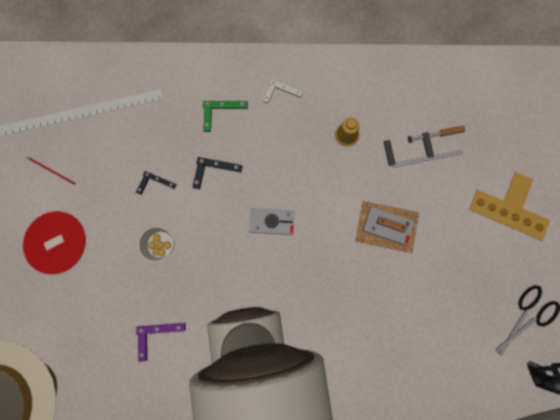

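View pics/side0.png

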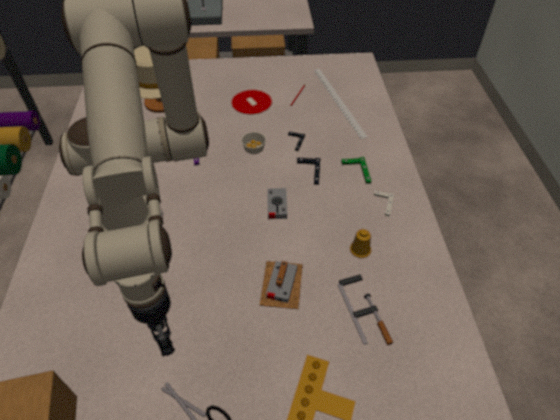

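View pics/wrist0.png

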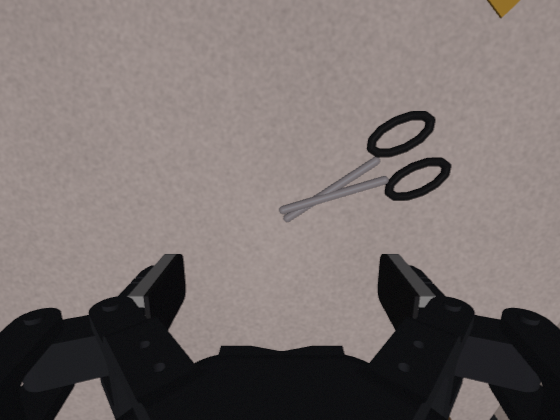

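```bash
python3 - <<'E'
import cv2,numpy as np
im=cv2.imread("pics/top0.png")
a=cv2.resize(im[140:260,130:310],None,fx=4.4,fy=4.4,interpolation=cv2.INTER_CUBIC)
cv2.imwrite("pics/c1.png",a)
a=cv2.resize(im[190:265,340:440],None,fx=7,fy=7,interpolation=cv2.INTER_CUBIC)
cv2.imwrite("pics/c2.png",a)
E
```

```text
(no output)
```

View pics/c1.png

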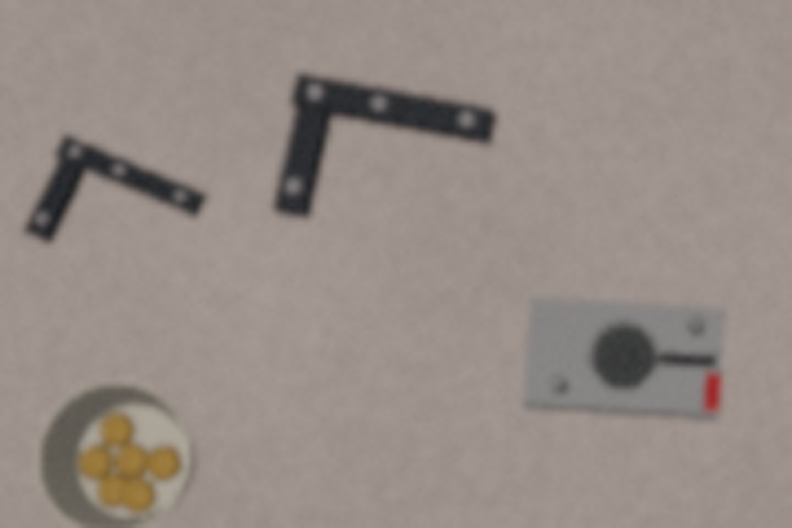

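View pics/c2.png

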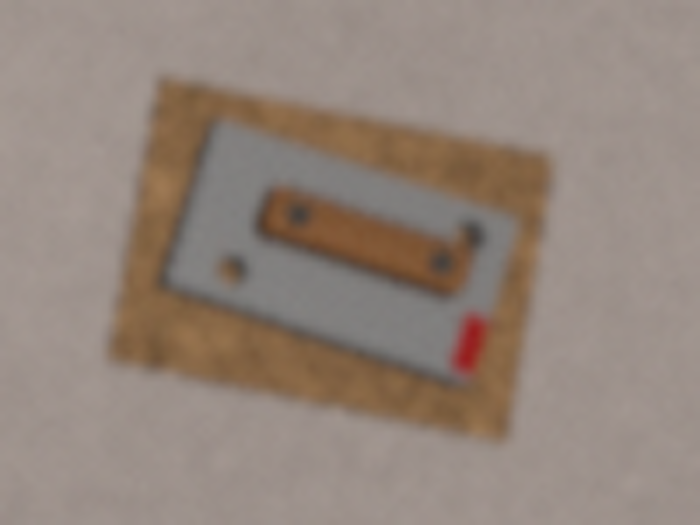

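Candidates for the stop: large black (200,170), small black (152,180), green (208,112), white (282,88), purple (150,335). I choose the larger black one at (200,170). The crop shows inner corner near (204,166), with the long bar running right (world −y) and the short bar running down. The lower half is at (272,221) with its red end at right, and the upper half is on the mat at (388,226) with its red end at right.

```bash
cat > h.py <<'E'
import numpy as np,cv2
from scipy.spatial.transform import Rotation as R
from workcell import ctrl
def campose(n,obs=None):
    c=ctrl.calibration(n);K=c['intrinsics']
    if n!='wrist': return K,R.from_rotvec(c['orientation']).as_matrix(),np.array(c['eye'])
    T=np.eye(4);T[:3,:3]=R.from_rotvec(obs['tool_rot']).as_matrix();T[:3,3]=obs['position']
    M=T@c['T_tool_cam'];return K,M[:3,:3],M[:3,3]
def cast(P,uv,z):
    K,Rm,e=P;uv=np.atleast_2d(uv).astype(float)
    d=np.c_[uv,np.ones(len(uv))]@np.linalg.inv(K).T@Rm.T
    return (e+d*((z-e[2])/d[:,2])[:,None])[:,:2]
def blob(m,roi):
    x0,y0,x1,y1=roi;k=np.zeros(m.shape,np.uint8);k[y0:y1,x0:x1]=m[y0:y1,x0:x1]
    k=cv2.morphologyEx(k,cv2.MORPH_OPEN,np.ones((2,2),np.uint8))
    c,_=cv2.findContours(k,cv2.RETR_EXTERNAL,cv2.CHAIN_APPROX_NONE)
    return max(c,key=cv2.contourArea)[:,0,:].astype(np.float32)
def shot(n,name):
    o=ctrl.get_obs();im,d=ctrl.get_image(n);cv2.imwrite(f"pics/{name}.png",im[:,:,::-1])
    np.savez(f"pics/{name}.npz",im=im,d=d,pos=o['position'],rot=o['tool_rot']);return o,im,d
E
python3 - <<'E'
from h import *
z=np.load('pics/top0.npz');im=z['im'];hsv=cv2.cvtColor(im,cv2.COLOR_RGB2HSV);g=im.astype(int)
P=campose('top')
def rect(c,zz,lab):
    p=cast(P,c,zz).astype(np.float32);(cx,cy),(w,h),a=cv2.minAreaRect(p*1000);print(lab,round(cx,1),round(cy,1),round(w,1),round(h,1),round(a,2),len(c))
# stop
dark=(hsv[...,2]<90).astype(np.uint8); 
c=blob(dark,(185,145,250,200)); p=cast(P,c,0.015)*1000
rect(c,.015,'stop'); ap=cv2.approxPolyDP(c,2.5,True); print(ap.reshape(-1,2)); print(cast(P,ap.reshape(-1,2),.015).round(4))
# gray metal: low saturation
for roi,zz,l in (((240,200,305,245),.025,'low'),((355,200,420,250),.026,'up')):
    m=((hsv[...,1]<22)|((hsv[...,1]>150)&((hsv[...,0]<6)|(hsv[...,0]>172))&(g[...,0]>120))).astype(np.uint8)
    m=cv2.morphologyEx(m,cv2.MORPH_CLOSE,np.ones((5,5),np.uint8))
    rect(blob(m,roi),zz,l)
    r=((hsv[...,1]>170)&((hsv[...,0]<6)|(hsv[...,0]>172))).astype(np.uint8)
    c=blob(r,roi);print(' red',cast(P,c.mean(0),zz),c.mean(0))
w=((hsv[...,0]>5)&(hsv[...,0]<20)&(hsv[...,1]>130)).astype(np.uint8)
rect(blob(w,(370,210,410,240)),.066,'grip')
E
```

```text
stop 606.1 165.7 122.2 84.9 83.98 170
[[194. 188.]
 [200. 189.]
 [207. 166.]
 [241. 172.]
 [242. 167.]
 [236. 170.]
 [235. 165.]
 [222. 162.]
 [216. 166.]
 [216. 161.]
 [205. 159.]
 [202. 164.]
 [199. 158.]
 [195. 180.]
 [199. 184.]
 [194. 184.]]
[[0.5718 0.229 ]
 [0.5694 0.2128]
 [0.6325 0.1975]
 [0.6178 0.1053]
 [0.6315 0.1032]
 [0.623  0.1189]
 [0.6367 0.1222]
 [0.6443 0.1576]
 [0.633  0.1732]
 [0.6467 0.1739]
 [0.6517 0.2039]
 [0.6378 0.2113]
 [0.6542 0.2203]
 [0.5936 0.2276]
 [0.5829 0.2162]
 [0.5826 0.2296]]
low 485.6 17.5 116.0 66.5 87.63 133
 red [[ 0.4688023  -0.03549715]] [292.5 228.5]
up 478.7 -282.6 114.7 61.6 72.36 126
 red [[ 0.44738371 -0.32994755]] [408.  239.5]
grip 478.9 -282.7 43.5 13.4 72.48 40
```

```bash
cat >> h.py <<'E'
def to(x,y,z,ydeg,obs=None):
    """rows values for TCP target; ydeg = world heading (deg) of tool y axis (mod 180 nearest)"""
    o=obs or ctrl.get_obs();T=R.from_rotvec(o['tool_rot']).as_matrix()
    s=T.T@(np.array([x,y,z])-o['position'])
    cur=np.degrees(np.arctan2(T[1,1],T[0,1]));dw=(ydeg-cur+90)%180-90
    print('cur y heading %.2f'%cur,'shift mm',(s*1000).round(1),'rows',(s/.5).round(4),'turn',round(-dw/45,4),'q6',round(o['joint_positions'][5],2),'dist',np.linalg.norm(s).round(3))
E
python3 - <<'E'
from h import *
to(.50,.08,.26,-2.4)
to(.46,.06,.26,-2.4)
E
```

```text
cur y heading -68.07 shift mm [ 493.6 -462.   -28.7] rows [ 0.9872 -0.9241 -0.0573] turn -1.4593 q6 -0.21 dist 0.677
cur y heading -68.07 shift mm [ 449.  -458.4  -28.7] rows [ 0.8981 -0.9168 -0.0573] turn -1.4593 q6 -0.21 dist 0.642
```

```bash
python3 -m pendant '0.05 -0.05 -0.06 -0.1;0.2 -0.2 -0.06 -0.3;0.9 -0.9 -0.06 -1;0.9 -0.9 -0.06 -1;0.9 -0.9 -0.06 -1;0.9 -0.9 -0.06 -1;0.9 -0.9 -0.06 -1;0.9 -0.9 -0.06 -1;0.9 -0.9 -0.06 -1;0.9 -0.9 -0.06 -1;0.9 -0.9 -0.06 -1;0.9 -0.9 -0.06 -1'; python3 - <<'E'
from h import *
to(.50,.08,.26,-2.4)
E
```

```text
t: 1.35
position: [0.4444, 0.0073, 0.2613]
tool_rot: [2.62, 1.732, 0.0]
wrist_force: [0.9, 0.1, -0.1]
width: 0.0856
cur y heading -23.06 shift mm [88.7 22.7  1.3] rows [0.1773 0.0454 0.0026] turn -0.4591 q6 0.15 dist 0.092
```

```bash
python3 -m pendant '0.18 0.045 0 -0.46;0.18 0.045 0 -0.46;0.18 0.045 0 -0.46;0.18 0.045 0 -0.46;0.18 0.045 0 -0.46'; python3 - <<'E'
from h import *
o,im,d=shot('wrist','w1'); print(o['position'],o['dq'].round(3))
E
```

```text
t: 1.85
position: [0.4997, 0.0789, 0.261]
tool_rot: [-2.269, -2.173, 0.001]
wrist_force: [-0.3, 0.3, 0.1]
width: 0.0851
[0.49972384 0.0789239  0.26102472] [-0.015 -0.015  0.006  0.002 -0.003 -0.002]
```

View pics/w1.png

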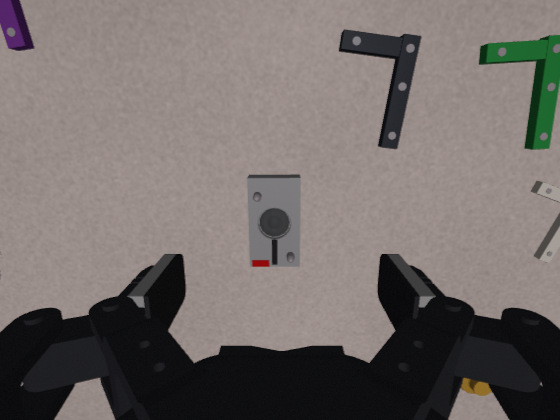

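```bash
python3 - <<'E'
from h import *
im=cv2.imread('pics/w1.png')
a=cv2.resize(im[20:160,320:430],None,fx=5.3,fy=4.28*1,interpolation=cv2.INTER_CUBIC) if 0 else cv2.resize(im[20:160,320:440],None,fx=4.2,fy=4.2,interpolation=cv2.INTER_CUBIC)
a=cv2.convertScaleAbs(a,alpha=2,beta=0)
cv2.imwrite('pics/c3.png',a)
b=cv2.resize(im[165:280,230:320],None,fx=5,fy=5,interpolation=cv2.INTER_CUBIC);cv2.imwrite('pics/c4.png',b)
E
```

```text
(no output)
```

View pics/c3.png

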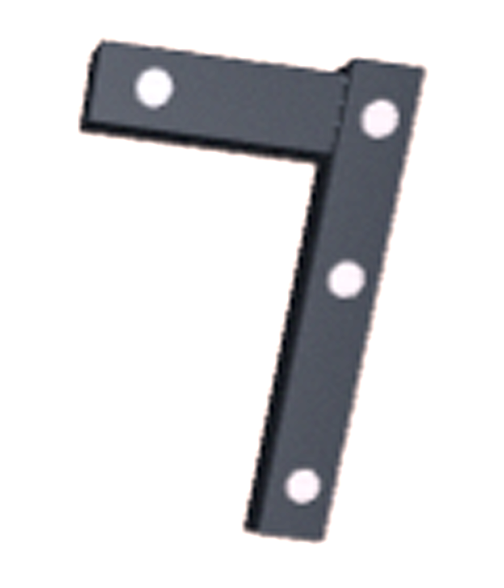

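View pics/c4.png

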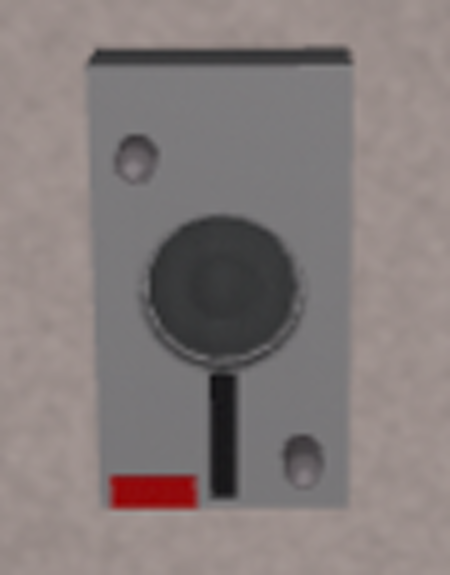

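```bash
python3 - <<'E'
from h import *
z=np.load('pics/w1.npz');im=z['im'];hsv=cv2.cvtColor(im,cv2.COLOR_RGB2HSV)
P=campose('wrist',dict(position=z['pos'],tool_rot=z['rot']))
dark=(hsv[...,2]<90).astype(np.uint8);dark=cv2.morphologyEx(dark,cv2.MORPH_CLOSE,np.ones((9,9),np.uint8))
c=blob(dark,(330,20,430,160));ap=cv2.approxPolyDP(c,3,True).reshape(-1,2);print(ap)
sx,sy=4.2,4.2;q=lambda x,y:np.array([320+x/sx,20+y/sy])-.4
def seg(a,b,zz,trim=.12):
    a,b=np.array(a),np.array(b);u=(b-a)/np.linalg.norm(b-a);t=(c-a)@u/np.linalg.norm(b-a);dd=np.abs((c-a)@[-u[1],u[0]])
    s=c[(t>trim)&(t<1-trim)&(dd<2.5)];w=cast(P,s,zz);vx,vy,x,y=cv2.fitLine(w.astype(np.float32),cv2.DIST_L2,0,.01,.01).ravel();return np.array([x,y]),np.array([vx,vy])
p1,d1=seg(q(82,131),q(318,162),0);p2,d2=seg(q(318,162),q(246,530),0)
t=np.linalg.solve(np.c_[d1,-d2],p2-p1);corner=p1+d1*t[0]
a1=np.degrees(np.arctan(d1[1]/d1[0]));a2=np.degrees(np.arctan(-d2[0]/d2[1]));print('corner',corner,'yaw',a1,a2)
yaw=np.radians((a1+2*a2)/3);home=corner-.032*np.array([np.cos(yaw),np.sin(yaw)])-.0575*np.array([-np.sin(yaw),np.cos(yaw)]);print('home',home)
p3,d3=seg(q(425,66),q(325,541),.015);print('outer long yaw',np.degrees(np.arctan(-d3[0]/d3[1])),'thick',abs((corner-p3)@[d3[1],-d3[0]]))
# lower half corners top face, crop x5 from (230,165)
f=lambda x,y:[230+x/5-.4,165+y/5-.4]
cor=cast(P,np.array([f(88,65),f(352,65),f(349,507),f(102,507)]),.025);print(cor.round(4),cor.mean(0))
print('dowels',cast(P,np.array([f(303,450),f(136,146)]),.041).round(4), 'bases?')
print('pocket',cast(P,np.array([f(222,288)]),.025))
e=cor[1]-cor[2];print('yaw long',np.degrees(np.arctan2(-e[0],e[1])),np.linalg.norm(e)); e=cor[0]-cor[3];print(np.degrees(np.arctan2(-e[0],e[1])))
to(.4856,.0175,.12,-2.4)
E
```

```text
[[345.  31.]
 [341.  52.]
 [395.  60.]
 [379. 146.]
 [397. 149.]
 [421.  37.]]
corner [0.6380113  0.20425937] yaw -9.543151 -9.500203
home [0.59694684 0.15283987]
outer long yaw -9.567521 thick 0.017445412
[[ 0.4589  0.0781]
 [ 0.5215  0.0754]
 [ 0.5175 -0.0391]
 [ 0.4543 -0.0364]] [0.48806549 0.01952432]
dowels [[ 0.5062 -0.0158]
 [ 0.4704  0.0616]] bases?
pocket [[0.48793707 0.02115921]]
yaw long -1.9991440188210774 0.11455263699176255
-2.2635841311155627
cur y heading -2.50 shift mm [-61.7 -11.4 141.2] rows [-0.1234 -0.0228  0.2824] turn -0.0022 q6 -0.04 dist 0.155
```

```bash
python3 - <<'E'
from h import *
to(.488,.0195,.05,-2.1)
E
python3 -m pendant '-0.12 -0.02 0.1 0;-0.12 -0.02 0.2 0;-0.12 -0.02 0.3 0;-0.12 -0.02 0.4 0;-0.12 -0.02 0.42 0;-0.12 -0.02 0.42 0' 1 30;  python3 - <<'E'
from h import *
to(.488,.0195,.004,-2.1)
shot('wrist','w2')
E
```

```text
cur y heading -2.50 shift mm [-59.6  -9.1 211.2] rows [-0.1191 -0.0181  0.4224] turn -0.0089 q6 -0.04 dist 0.22
t: 2.5
position: [0.4829, 0.0196, 0.047]
tool_rot: [-2.264, -2.166, 0.009]
wrist_force: [-0.2, -0.1, 0.3]
width: 0.0855
cur y heading -2.54 shift mm [ 0.1  5.5 43. ] rows [0.0002 0.0111 0.0859] turn -0.0097 q6 -0.17 dist 0.043
```

View pics/w2.png

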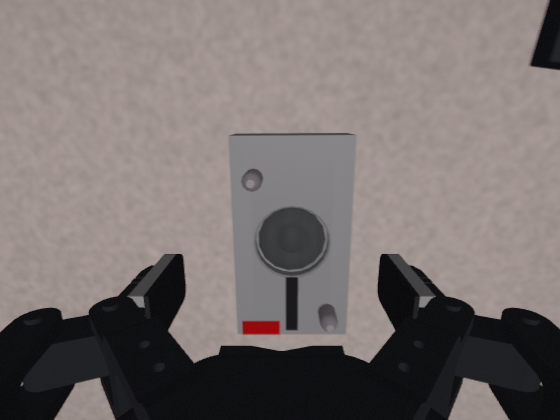

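Half centred at column 292 against finger centre 282, matching the 5.5 mm correction left.

```bash
python3 -m pendant '0 0.011 0.02 -0.01;0 0.011 0.05 -0.01;0 0.011 0.086 -0.01;0 0.011 0.086 -0.01' 1 30 && python3 -m pendant '0 0 0 0;0 0 0 0;0 0 0 0;0 0 0 0;0 0 0 0;0 0 0 0;0 0 0 0' -1 30;  python3 - <<'E'
from h import *
o=ctrl.get_obs();print(o['position'],o['width'],o['wrist_force'])
to(.557,.1546,o['position'][2],-9.5)
shot('wrist','w3')
E
```

```text
t: 2.95
position: [0.4935, 0.019, 0.0092]
tool_rot: [2.259, 2.183, 0.0]
wrist_force: [0.4, 0.2, 0.2]
width: 0.0855
t: 3.65
position: [0.4929, 0.0192, 0.0103]
tool_rot: [-2.258, -2.184, 0.001]
wrist_force: [-5.9, -0.7, 5.7]
width: 0.0631
[0.49293828 0.01923385 0.01029856] 0.06310144653063425 [-5.92185461 -0.702562    5.72672855]
cur y heading -1.91 shift mm [ 1.374e+02  5.950e+01 -1.000e-01] rows [ 2.749e-01  1.190e-01 -2.000e-04] turn 0.1686 q6 -0.17 dist 0.15
```

View pics/w3.png

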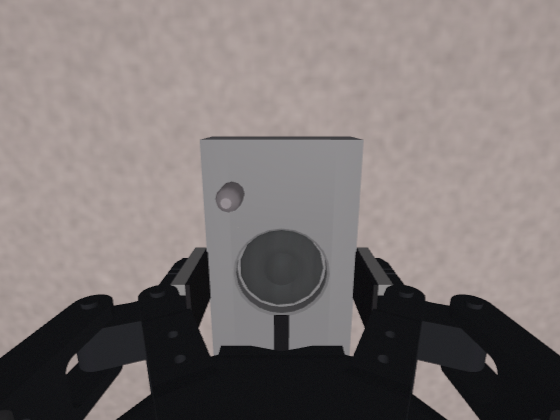

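```bash
python3 -m pendant '0.02 0.01 0 0.01;0.06 0.025 0 0.03;0.1 0.045 0 0.06;0.15 0.065 0 0.09;0.2 0.085 0 0.12;0.24 0.105 0 0.15;0.265 0.115 0 0.165;0.275 0.119 0 0.169;0.275 0.119 0 0.169;0.275 0.119 0 0.169' -1 40;  python3 - <<'E'
from h import *
to(.557,.1546,.01,-9.5)
o,im,d=shot('wrist','w4'); print(o['wrist_force'],o['position'])
shot('top','t4')
a=cv2.imread('pics/t4.png');cv2.imwrite('pics/t4c.png',cv2.resize(a[120:260,150:310],None,fx=4.2,fy=4.2,interpolation=cv2.INTER_CUBIC))
E
```

```text
t: 4.7
position: [0.5587, 0.1552, 0.0106]
tool_rot: [2.397, 2.029, 0.005]
wrist_force: [-0.8, 2.7, 4.7]
width: 0.0627
cur y heading -9.53 shift mm [-0.9 -1.6  0.6] rows [-0.0018 -0.0031  0.0012] turn -0.0006 q6 0.23 dist 0.002
[-0.80488547  2.69413265  4.70194385] [0.55868099 0.15521364 0.01058947]
```

View pics/w4.png

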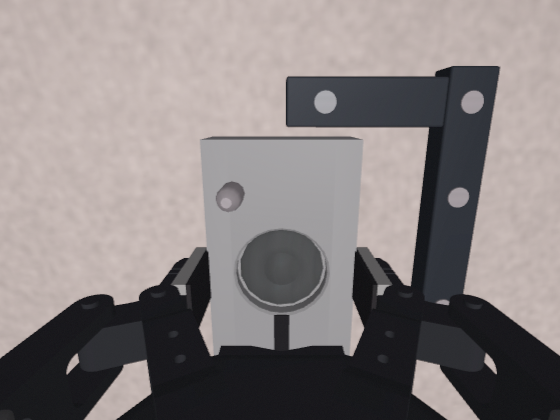

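View pics/t4c.png

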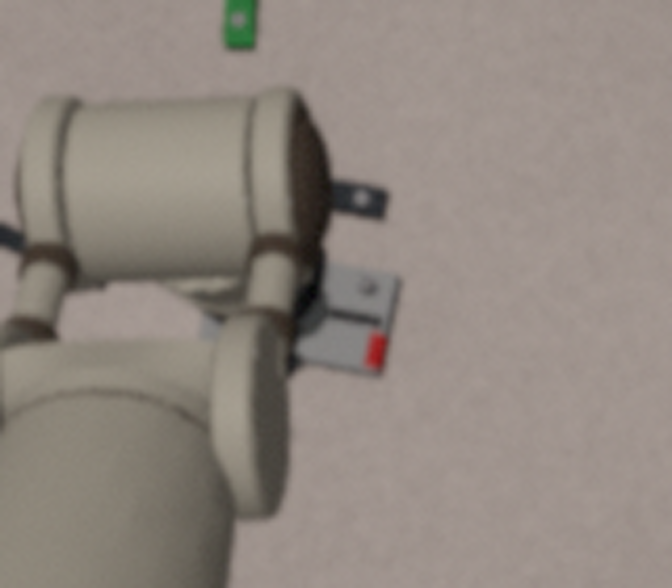

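```bash
python3 -m pendant '0 0 0 0;0 0 0 0;0 0 0 0;0 0 0 0;0 0 -0.05 0;0 0 -0.14 0;0 0 -0.14 0;0 0 -0.14 -0.2;0 0 -0.14 -0.4;0 0 -0.14 -0.6;0 0 -0.14 -0.8;0 0 -0.14 -0.95' 1;  python3 - <<'E'
from h import *
to(.504,.1613,.06,80.5)
o,im,d=shot('wrist','w5'); print(o['wrist_force'],o['position'])
E
```

```text
t: 6.0
position: [0.5571, 0.1548, 0.078]
tool_rot: [-1.485, -2.768, 0.0]
wrist_force: [-0.7, 0.6, 0.9]
width: 0.0855
cur y heading 33.57 shift mm [ 34.8 -40.6  18. ] rows [ 0.0695 -0.0812  0.036 ] turn -1.0428 q6 -0.52 dist 0.056
[-0.72409843  0.64304766  0.90115402] [0.55705559 0.15478572 0.07798669]
```

View pics/w5.png

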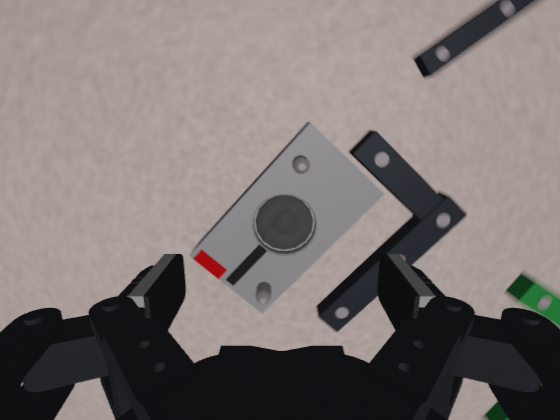

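The half is released and still square to the stop, with its pocket at (285,222) and the inner corner near (412,212).

```bash
python3 -m pendant '0.03 -0.04 0 -0.15;0.07 -0.08 0 -0.35;0.07 -0.08 0 -0.55;0.07 -0.08 0 -0.75;0.07 -0.08 0 -0.95;0.07 -0.08 0 -1;0.07 -0.08 0 -1' 0.2;  python3 - <<'E'
from h import *
to(.504,.1613,.006,80.5)
o,im,d=shot('wrist','w6'); print(o['wrist_force'],o['position'],o['width'])
E
```

```text
t: 6.75
position: [0.5045, 0.1621, 0.0781]
tool_rot: [-0.326, -3.125, -0.0]
wrist_force: [0.8, -1.0, 0.5]
width: 0.0511
cur y heading 78.10 shift mm [ 0.3 -0.9 72.1] rows [ 0.0006 -0.0018  0.1443] turn -0.0534 q6 -1.28 dist 0.072
[ 0.75918932 -1.0055858   0.45513821] [0.50447076 0.16214068 0.07813968] 0.05113263947902939
```

View pics/w6.png

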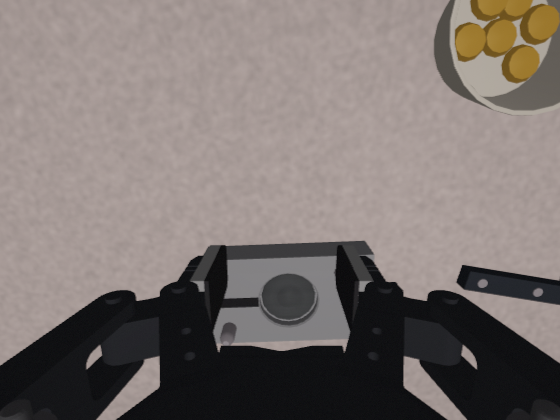

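```bash
python3 - <<'E'
from h import *
z=np.load('pics/w6.npz');P=campose('wrist',dict(position=z['pos'],tool_rot=z['rot']))
T=R.from_rotvec(z['rot']).as_matrix()
for uv,h in (((210,247),0),((368,242),0),((215,259),.025),((373,254),.025),((288,297),.025)):
    w=cast(P,uv,h)[0];print(uv,w.round(4),((T[:2,:2].T)@(w-z['pos'][:2])).round(4))
E
```

```text
(210, 247) [0.5181 0.1052] [-0.0251 -0.0529]
(368, 242) [0.5381 0.2191] [-0.0212  0.0627]
(215, 259) [0.5181 0.1141] [-0.0232 -0.0442]
(373, 254) [0.536  0.2162] [-0.0197  0.0594]
(288, 297) [0.5554 0.1554] [-0.0512  0.0039]
```

```bash
python3 -m pendant '0 0 0.05 -0.05;0 0 0.1 -0.05;0 0 0.145 -0.05;0 0 0.145 -0.05;0 0 0.145 -0.05'; python3 -m pendant '-0.015 0 0 0;-0.03 0 0 0;-0.045 0 0 0;-0.06 0 0 0;-0.07 0 0 0;-0.075 0 0 0;-0.075 0 0 0';  python3 - <<'E'
from h import *
o,im,d=shot('wrist','w7'); print(o['wrist_force'],o['position'],o['width']); to(.504,.1613,.006,80.5)
E
```

```text
t: 7.3
position: [0.5045, 0.1622, 0.0059]
tool_rot: [-0.263, -3.13, 0.0]
wrist_force: [-0.1, -0.5, 0.4]
width: 0.0509
t: 8.0
position: [0.5418, 0.1561, 0.0067]
tool_rot: [-0.262, -3.13, -0.0]
wrist_force: [-4.7, 0.5, 2.8]
width: 0.0515
[-4.67423668  0.51170014  2.80247607] [0.54178419 0.15613583 0.00669191] 0.05148357256834999
cur y heading 80.45 shift mm [38.1 -1.2  0.7] rows [ 0.0763 -0.0023  0.0015] turn -0.0011 q6 -1.34 dist 0.038
```

View pics/w7.png

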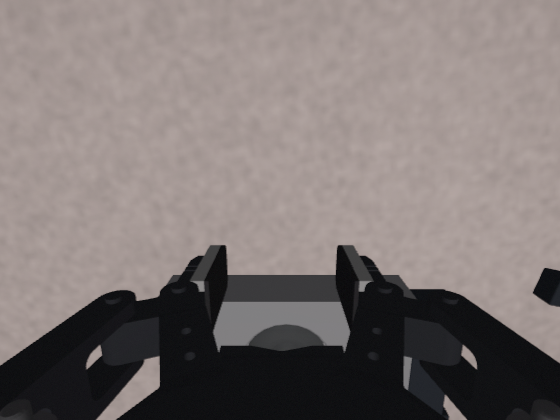

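Both fingertips bear on the −x face, which lies level at rows 275–302, and it is sliding at about 5 N. I carry on towards the long bar.

```bash
python3 -m pendant '-0.01 0 0 0;-0.02 0 0 0;-0.02 0 0 0;-0.02 0 0 0'; python3 -m pendant '-0.004 0 0 0;-0.004 0 0 0;-0.004 0 0 0';python3 -m pendant '-0.004 0 0 0;-0.004 0 0 0;-0.004 0 0 0'
```

```text
t: 8.45
position: [0.5513, 0.1545, 0.0063]
tool_rot: [-0.261, -3.13, -0.0]
wrist_force: [-5.3, 0.4, 3.1]
width: 0.0516
t: 8.75
position: [0.5513, 0.1545, 0.0061]
tool_rot: [-0.26, -3.125, -0.0]
wrist_force: [-11.8, 2.4, 8.4]
width: 0.0514
t: 9.05
position: [0.5512, 0.1545, 0.0057]
tool_rot: [-0.26, -3.121, 0.0]
wrist_force: [-17.9, 2.2, 12.9]
width: 0.0513
```

```bash
python3 -m pendant '0.03 0 0 0;0.05 0 0 0;0.05 0 -0.07 0;0.05 0 -0.14 0;0.05 0 -0.14 0.15;0.05 0 -0.14 0.3;0.05 0 -0.14 0.5;0.05 0 -0.14 0.7;0.05 0 -0.14 0.9;0.05 0 -0.14 1;0.05 0 -0.14 1' -0.4;  python3 - <<'E'
from h import *
to(.580,.069,.075,-9.5)
o,im,d=shot('wrist','w8'); print(o['wrist_force'],o['position'],o['width'])
E
```

```text
t: 10.15
position: [0.5315, 0.1577, 0.0764]
tool_rot: [1.439, 2.791, 0.001]
wrist_force: [0.1, 0.3, 0.2]
width: 0.0261
cur y heading 35.45 shift mm [-100.3  -12.     1.5] rows [-0.2007 -0.0239  0.0031] turn 0.9989 q6 -0.55 dist 0.101
[0.08653497 0.33276985 0.24129558] [0.53153223 0.15767079 0.07644206] 0.026055187550680994
```

View pics/w8.png

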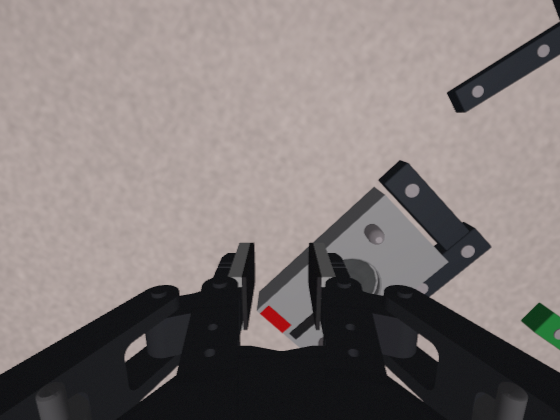

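Half is against the long bar with a gap of a few mm left to the short bar, seen between (385,190) and (445,250).

```bash
python3 -m pendant '-0.05 -0.01 0 0.15;-0.15 -0.024 0 0.35;-0.2 -0.024 0 0.55;-0.2 -0.024 0 0.75;-0.2 -0.024 0 0.95;-0.2 -0.024 0 1;-0.2 -0.024 0 1';  python3 - <<'E'
from h import *
to(.580,.069,.006,-9.5)
o,im,d=shot('wrist','w9'); print(o['wrist_force'],o['position'],o['width'])
E
```

```text
t: 10.9
position: [0.5793, 0.0692, 0.076]
tool_rot: [2.396, 2.031, 0.001]
wrist_force: [0.2, 0.1, 0.2]
width: 0.0255
cur y heading -9.42 shift mm [-0.1  0.7 70. ] rows [-1.0e-04  1.4e-03  1.4e-01] turn 0.0017 q6 0.08 dist 0.07
[0.18700823 0.05222528 0.21322655] [0.57926961 0.0691929  0.07599989] 0.025539292953514557
```

View pics/w9.png

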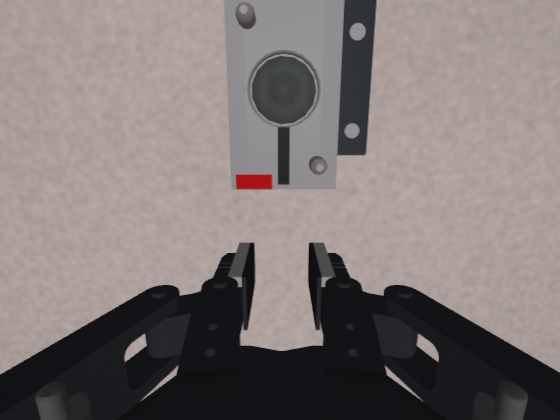

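```bash
python3 -m pendant '0 0 0.05 0;0 0 0.1 0;0 0 0.14 0;0 0 0.14 0;0 0 0.14 0'; python3 -m pendant '0.01 0 0 0;0.02 0 0 0;0.02 0 0 0;0.02 0 0 0';python3 -m pendant '0.008 0 0 0;0.008 0 0 0;0.008 0 0 0'; python3 -m pendant '0.006 0 0 0;0.006 0 0 0;0.006 0 0 0'
```

```text
t: 11.45
position: [0.579, 0.0695, 0.0061]
tool_rot: [2.396, 2.031, -0.0]
wrist_force: [0.5, -0.1, 0.2]
width: 0.0256
t: 11.85
position: [0.581, 0.0795, 0.0064]
tool_rot: [2.397, 2.03, 0.001]
wrist_force: [-0.3, -0.0, -0.2]
width: 0.0256
t: 12.15
position: [0.5814, 0.0832, 0.0059]
tool_rot: [2.398, 2.029, 0.0]
wrist_force: [0.4, -1.1, 0.8]
width: 0.026
t: 12.45
position: [0.5818, 0.0858, 0.0059]
tool_rot: [2.398, 2.029, -0.001]
wrist_force: [-0.7, -3.2, 2.9]
width: 0.0256
```

```bash
python3 -m pendant '0.008 0 0 0;0.008 0 0 0;0.008 0 0 0'; python3 -m pendant '0.006 0 0 0;0.006 0 0 0;0.006 0 0 0'; python3 -m pendant '0.006 0 0 0;0.006 0 0 0;0.006 0 0 0'
```

```text
t: 12.75
position: [0.582, 0.0869, 0.0059]
tool_rot: [2.395, 2.028, -0.007]
wrist_force: [-4.0, -15.8, 4.7]
width: 0.0257
t: 13.05
position: [0.582, 0.087, 0.006]
tool_rot: [2.393, 2.028, -0.014]
wrist_force: [-6.2, -27.3, 7.5]
width: 0.0257
t: 13.35
position: [0.582, 0.0871, 0.006]
tool_rot: [2.39, 2.027, -0.021]
wrist_force: [-9.9, -37.8, 8.7]
width: 0.0253
```

```bash
python3 -m pendant '-0.03 0 0 0;-0.06 0 0 0;-0.06 0 -0.1 0;-0.06 0 -0.2 0;-0.06 0 -0.3 0;-0.06 0 -0.4 0;-0.06 0 -0.45 0;-0.06 0 -0.45 0;-0.06 0 -0.45 0' 1;  python3 - <<'E'
from h import *
o,im,d=shot('wrist','w10'); print(o['wrist_force'],o['position'],o['width'],o['dq'].round(3))
cv2.imwrite('pics/c10.png',cv2.resize(cv2.imread('pics/w10.png')[20:240,200:400],None,fx=2.7,fy=2.7,interpolation=cv2.INTER_CUBIC))
E
```

```text
t: 14.25
position: [0.5784, 0.0669, 0.2307]
tool_rot: [-2.397, -2.03, -0.001]
wrist_force: [-0.7, -0.0, -1.0]
width: 0.0853
[-0.66055508 -0.032572   -1.00841219] [0.57836428 0.06686986 0.23069388] 0.08526960905972786 [-0.001  0.032  0.043 -0.005 -0.001  0.002]
```

View pics/c10.png

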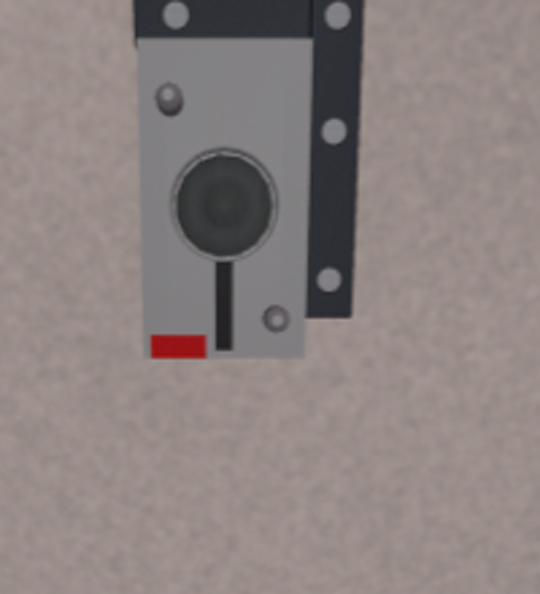

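The half is snug: its end meets the short bar at crop row 38 and its side meets the long bar at column 310. The red end is away at (178,346).

```bash
python3 - <<'E'
from h import *
z=np.load('pics/w10.npz');im=z['im'];P=campose('wrist',dict(position=z['pos'],tool_rot=z['rot']))
b=cv2.imread('pics/w10.png')
cv2.imwrite('pics/d.png',np.hstack([cv2.resize(b[40:75,245:280],None,fx=11,fy=11,interpolation=cv2.INTER_CUBIC),cv2.resize(b[120:155,285:320],None,fx=11,fy=11,interpolation=cv2.INTER_CUBIC)]))
hsv=cv2.cvtColor(im,cv2.COLOR_RGB2HSV)
m=(hsv[...,2]<85).astype(np.uint8);k=cv2.morphologyEx(m,cv2.MORPH_OPEN,np.ones((9,9),np.uint8));c=blob(k,(255,65,310,125));print(cv2.minEnclosingCircle(c));(u,v),r=cv2.minEnclosingCircle(c)
print('pocket',cast(P,(u,v),.025))
f=lambda x,y:[200+x/2.7-.3,20+y/2.7-.3]
cor=cast(P,[f(137,38),f(312,38),f(304,358),f(145,358)],.025);print(cor.round(4),cor.mean(0))
for e in (cor[1]-cor[2],cor[0]-cor[3]): print(np.degrees(np.arctan2(-e[0],e[1])),np.linalg.norm(e))
E
```

```text
((283.5, 96.67142486572266), 18.507644653320312)
pocket [[0.59497172 0.1522899 ]]
[[0.5726 0.2153]
 [0.6351 0.2048]
 [0.6161 0.0914]
 [0.554  0.1018]] [0.59446713 0.15332576]
-9.518396658421441 0.1149441490421855
-9.341981855005885 0.11493935042881608
```

View pics/d.png

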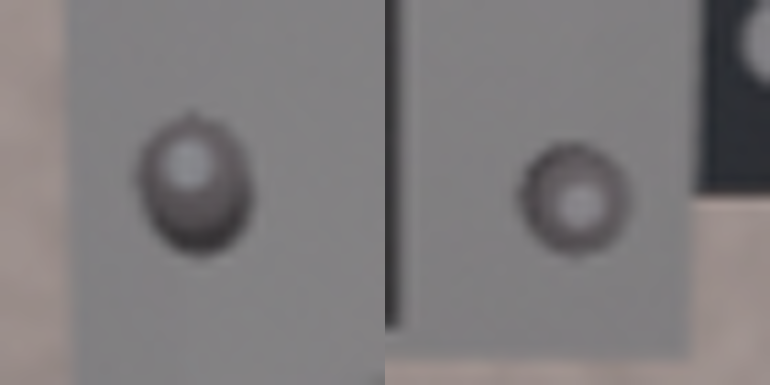

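```bash
python3 - <<'E'
from h import *
z=np.load('pics/w10.npz');P=campose('wrist',dict(position=z['pos'],tool_rot=z['rot']))
w=cast(P,[(302.3,138.2),(261.8,54.1)],.041);print(w)
yw=np.radians(-9.45);Rm=np.array([[np.cos(yw),-np.sin(yw)],[np.sin(yw),np.cos(yw)]])
l=np.array([[.02,-.042],[-.02,.036]])
print('centre from each',w-l@Rm.T,(w-l@Rm.T).mean(0)); v=w[1]-w[0];u=l[1]-l[0];print('yaw',np.degrees(np.arctan2(v[1],v[0])-np.arctan2(u[1],u[0])),np.linalg.norm(v),np.linalg.norm(u))
to(.4787+.0,-.2826,.17,-17.5)
to(.50,-.20,.23,-17.5)
E
```

```text
[[0.60691449 0.10888242]
 [0.58067325 0.19246477]]
centre from each [[0.59408175 0.15359618]
 [0.59449111 0.15366958]] [0.59428643 0.15363288]
yaw -9.719648744886188 0.08760486499749813 0.0876584280032445
cur y heading -9.50 shift mm [-361.   -39.7   59.2] rows [-0.722  -0.0795  0.1183] turn 0.1777 q6 0.07 dist 0.368
cur y heading -9.50 shift mm [-276.   -32.5   -0.8] rows [-0.552  -0.065  -0.0016] turn 0.1777 q6 0.07 dist 0.278
```

```bash
python3 -m pendant '-0.05 0 0 0.02;-0.15 -0.02 0 0.1;-0.8 -0.08 0 0.18;-0.8 -0.08 0 0.18;-0.8 -0.08 0 0.18;-0.8 -0.08 0 0.18;-0.8 -0.08 0 0.18;-0.8 -0.08 0 0.18;-0.8 -0.08 0 0.18;-0.8 -0.08 0 0.18;-0.8 -0.08 0 0.18;-0.8 -0.08 0 0.18';  python3 - <<'E'
from h import *
o,im,d=shot('wrist','w11'); print(o['wrist_force'],o['position'],o['width'],o['dq'].round(3))
to(.4787,-.2826,.17,-17.5)
E
```

```text
t: 15.5
position: [0.4728, -0.3199, 0.2295]
tool_rot: [-2.532, -1.855, -0.0]
wrist_force: [-0.0, 0.7, 0.3]
width: 0.0854
[-0.0224826   0.70366994  0.30358161] [ 0.47277381 -0.31985769  0.22948119] 0.0853836316099235 [ 0.012 -0.011 -0.006 -0.004 -0.    -0.001]
cur y heading -17.53 shift mm [37.1 -5.7 59.9] rows [ 0.0743 -0.0114  0.1198] turn -0.0006 q6 -0.5 dist 0.071
```

View pics/w11.png

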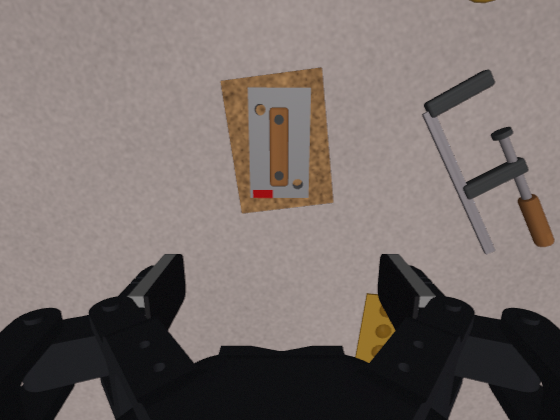

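```bash
python3 - <<'E'
from h import *
z=np.load('pics/w11.npz');im=z['im'];P=campose('wrist',dict(position=z['pos'],tool_rot=z['rot']));hsv=cv2.cvtColor(im,cv2.COLOR_RGB2HSV)
b=cv2.imread('pics/w11.png')
cv2.imwrite('pics/c11.png',cv2.resize(b[75:210,230:330],None,fx=4.4,fy=4.4,interpolation=cv2.INTER_CUBIC))
w=((hsv[...,0]>5)&(hsv[...,0]<20)&(hsv[...,1]>110)).astype(np.uint8)
w[:,:266]=0;w[:,293:]=0
c=blob(cv2.morphologyEx(w,cv2.MORPH_CLOSE,np.ones((7,7),np.uint8)),(266,95,293,190))
p=cast(P,c,.066)*1000;print('grip',cv2.minAreaRect(p.astype(np.float32)))
E
```

```text
grip ((482.3327331542969, -282.9130554199219), (71.33796691894531, 16.405555725097656), 72.43181610107422)
```

View pics/c11.png

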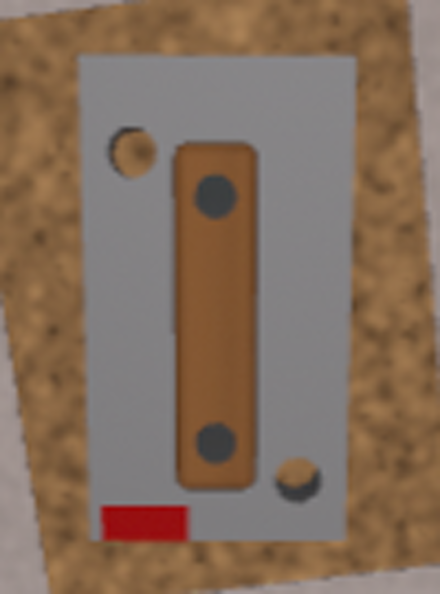

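```bash
python3 - <<'E'
from h import *
z=np.load('pics/w11.npz');P=campose('wrist',dict(position=z['pos'],tool_rot=z['rot']))
f=lambda x,y:[230+x/4.4-.4,75+y/4.4-.4]
cor=cast(P,[f(78,57),f(356,57),f(347,540),f(92,540)],.026);print(cor.mean(0))
for e in (cor[1]-cor[2],cor[0]-cor[3]): print(np.degrees(np.arctan2(-e[0],e[1])),np.linalg.norm(e))
to(.4820,-.2829,.085,-17.5)
E

```

```text
[ 0.481972   -0.28222119]
-17.34971449980269 0.11417820992158495
-17.358209155942596 0.11422415080351798
cur y heading -17.53 shift mm [ 37.7  -2.3 144.9] rows [ 0.0755 -0.0047  0.2898] turn -0.0006 q6 -0.5 dist 0.15
```

```bash
python3 -m pendant '0.03 0 0.08 0;0.075 -0.005 0.16 0;0.075 -0.005 0.24 0;0.075 -0.005 0.29 0;0.075 -0.005 0.29 0;0.075 -0.005 0.29 0' 0.3; python3 - <<'E'
from h import *
to(.4820,-.2826,.035,-17.5)
shot('wrist','w12')
E
```

```text
t: 16.15
position: [0.4822, -0.2842, 0.0863]
tool_rot: [-2.534, -1.857, -0.0]
wrist_force: [-0.1, 0.3, 0.6]
width: 0.0552
cur y heading -17.55 shift mm [ 1.5 -0.7 51.3] rows [ 0.003  -0.0014  0.1027] turn -0.0011 q6 -0.44 dist 0.051
```

View pics/w12.png

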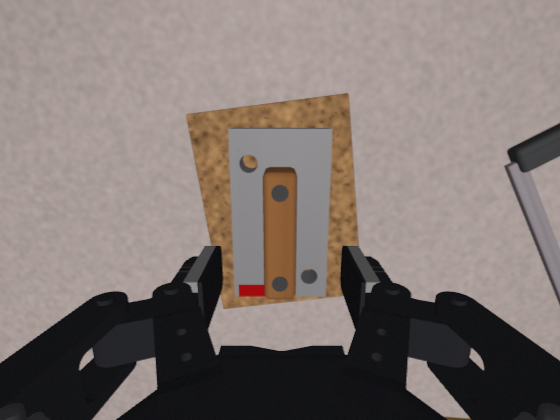

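Bar centred at column 280, between the pads (centre 282). I descend and grip it.

```bash
python3 -m pendant '0.003 0 0.03 0;0.003 0 0.07 0;0.003 0 0.1 0;0.003 0 0.1 0;0.003 0 0.1 0'; python3 -m pendant '0 0 0 0;0 0 0 0;0 0 0 0;0 0 0 0;0 0 0 0;0 0 0 0' -1 100; python3 - <<'E'
from h import *
shot('wrist','w13');to(.482,-.2826,.035,-17.5);print(ctrl.get_obs()['wrist_force'])
E
```

```text
t: 16.7
position: [0.4823, -0.2836, 0.0359]
tool_rot: [-2.535, -1.855, -0.0]
wrist_force: [0.0, -0.0, -1.0]
width: 0.0551
t: 17.3
position: [0.4825, -0.2839, 0.0368]
tool_rot: [2.535, 1.855, -0.0]
wrist_force: [-3.2, 1.3, 6.5]
width: 0.0165
cur y heading -17.62 shift mm [ 1.1 -0.9  1.7] rows [ 0.0021 -0.0017  0.0035] turn -0.0026 q6 -0.44 dist 0.002
[-2.01274764  1.2332878   6.1472646 ]
```

View pics/w13.png

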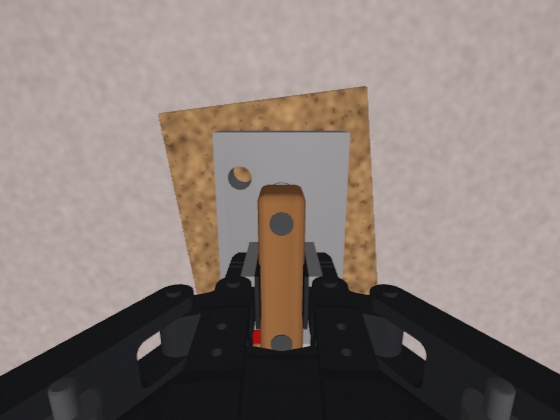

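```bash
python3 - <<'E'
from h import *
z=np.load('pics/w13.npz');P=campose('wrist',dict(position=z['pos'],tool_rot=z['rot']));T=R.from_rotvec(z['rot']).as_matrix()
t=lambda uv,h:((T[:2,:2].T)@(cast(P,uv,h)[0]-z['pos'][:2])*1000).round(1)
print('posts',t((281.5,223.5),.066),t((281.5,344),.066));print('hole b',t((240,178),.026),'expect x 36,y -20');print('far edge',t((213,132),.026),t((350,132),.026))
E
```

```text
posts [27.7  0. ] [-24.2   0.1]
hole b [ 37.5 -19.8] expect x 36,y -20
far edge [ 59.  -31.6] [59.  31.8]
```

```bash
python3 -m pendant '0 0 -0.01 0;0 0 -0.03 0;0 0 -0.07 0;0 0 -0.12 0;0 0 -0.17 0;0 0 -0.19 0;0 0 -0.19 0' -1 100; python3 - <<'E'
from h import *
shot('wrist','w14');o=ctrl.get_obs();print(o['position'],o['wrist_force'],o['width']);to(.594,.152,.127,-9.5)
E
```

```text
t: 18.05
position: [0.4831, -0.2842, 0.1324]
tool_rot: [2.533, 1.853, 0.001]
wrist_force: [0.6, -1.0, -5.5]
width: 0.0164
[ 0.48218892 -0.28341961  0.13070375] [ 0.97793087  0.41472133 -4.86903989] 0.016321781453371896
cur y heading -17.62 shift mm [448.8 -25.3   3.7] rows [ 0.8977 -0.0505  0.0073] turn -0.1805 q6 -0.44 dist 0.45
```

View pics/w14.png

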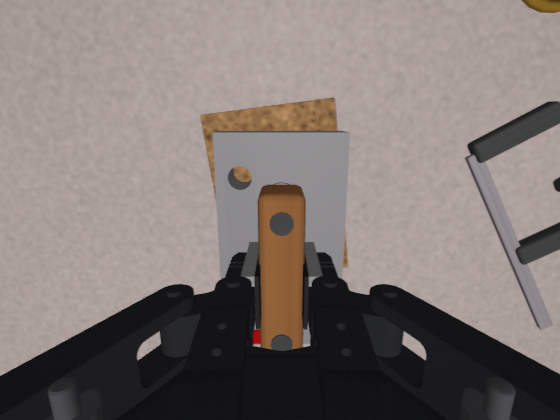

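Held without slip: the hole and posts are at the same pixels as before the lift. I carry it over to the lower half.

```bash
python3 -m pendant '0.04 0 0 0;0.12 -0.01 0 -0.02;0.21 -0.01 0 -0.04;0.3 -0.015 0 -0.06;0.39 -0.02 0 -0.08;0.48 -0.025 0 -0.1;0.57 -0.03 0 -0.12;0.66 -0.04 0 -0.14;0.75 -0.04 0 -0.16;0.83 -0.05 0 -0.18;0.88 -0.05 0 -0.18;0.895 -0.05 0 -0.18' -1 100; python3 -m pendant '0 0 0 0;0 0 0 0;0 0 0 0'; python3 - <<'E'
from h import *
shot('wrist','w15');o=ctrl.get_obs();print(o['position'],o['wrist_force'],o['width']);to(.594,.152,.085,-9.5)
E
```

```text
t: 19.3
position: [0.5926, 0.1533, 0.1283]
tool_rot: [-2.393, -2.031, 0.004]
wrist_force: [0.3, -1.4, -5.2]
width: 0.0168
t: 19.6
position: [0.5934, 0.1492, 0.1302]
tool_rot: [-2.399, -2.027, 0.002]
wrist_force: [-1.0, -0.2, -4.3]
width: 0.0166
[0.59359776 0.14932072 0.1304548 ] [-0.47806129  0.43041354 -5.14936745] 0.016531003479569144
cur y heading -9.62 shift mm [ 2.7 -0.  45.5] rows [ 0.0055 -0.      0.0909] turn -0.0026 q6 0.22 dist 0.046
```

View pics/w15.png

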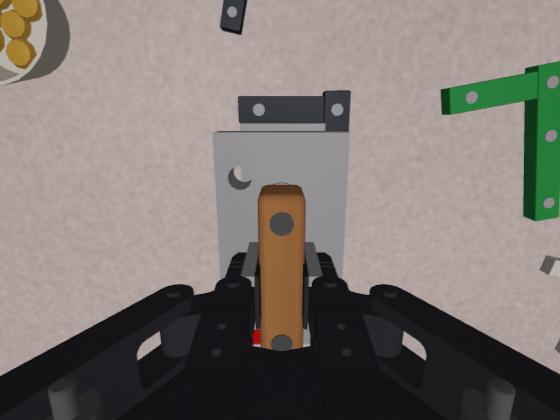

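```bash
python3 -m pendant '0.0055 0 0.03 0;0.0055 0 0.06 0;0.0055 0 0.085 0;0.0055 0 0.095 0;0.0055 0 0.095 0;0.0055 0 0.095 0;0.0055 0 0.095 0'; python3 - <<'E'
from h import *
shot('wrist','w16');o=ctrl.get_obs();print(o['position'],o['wrist_force']);to(.594,.152,.074,-9.55)
z=np.load('pics/w16.npz');cv2.imwrite('pics/c16.png',cv2.resize(z['im'][80:200,200:370,::-1],None,fx=4.5,fy=4.5,interpolation=cv2.INTER_CUBIC))
E
```

```text
t: 20.35
position: [0.5951, 0.1533, 0.0842]
tool_rot: [2.397, 2.029, 0.002]
wrist_force: [0.0, -0.2, -4.9]
width: 0.0166
[0.59504823 0.15335105 0.08422007] [-0.36241579  0.25838127 -5.53376484]
cur y heading -9.52 shift mm [-1.5 -0.8 10.2] rows [-0.003  -0.0017  0.0204] turn 0.0007 q6 0.22 dist 0.01
```

View pics/c16.png

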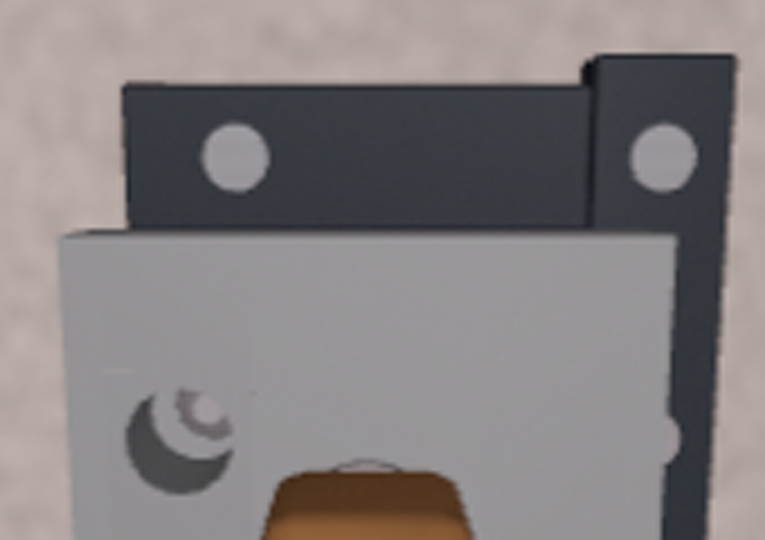

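```bash
python3 - <<'E'
from h import *
z=np.load('pics/w16.npz');P=campose('wrist',dict(position=z['pos'],tool_rot=z['rot']));T=R.from_rotvec(z['rot']).as_matrix()
t=lambda uv,h:((T[:2,:2].T)@(cast(P,uv,h)[0]-z['pos'][:2])*1000).round(2)
dz=z['pos'][2]-.0328
print('dowel b',t((200+208/4.5-.4,80+408/4.5-.4),.041),'hole b',t((200+179/4.5-.4,80+439/4.5-.4),dz+.022), 'expected hole',(37.6,-20))
E
```

```text
dowel b [ 36.2  -20.54] hole b [ 37.9 -20.2] expected hole (37.6, -20)
```

Dowel b is visible through the hole at about (246,171). Its offset of (−1.5,−0.5) mm agrees with the computed correction. I descend slowly.

```bash
python3 -m pendant '-0.003 -0.0014 0 0;-0.003 -0.0014 0.008 0;-0.003 -0.0014 0.014 0;-0.003 -0.0014 0.02 0;-0.003 -0.0014 0.022 0;-0.003 -0.0014 0.022 0'; python3 - <<'E'
from h import *
shot('wrist','w17');o=ctrl.get_obs();print(o['position'],o['wrist_force'],o['torque']);to(.594,.152,.07,-9.55)
z=np.load('pics/w17.npz');cv2.imwrite('pics/c17.png',cv2.resize(z['im'][80:200,200:370,::-1],None,fx=4.5,fy=4.5,interpolation=cv2.INTER_CUBIC))
E
```

```text
t: 21.0
position: [0.5931, 0.1519, 0.0719]
tool_rot: [-2.398, -2.029, 0.001]
wrist_force: [-0.9, 0.2, -5.2]
width: 0.0163
[0.59331799 0.15196151 0.07217014] [-0.047508   -0.43709479 -4.64903538] [-0.02958716  0.02126679  0.00490328]
cur y heading -9.52 shift mm [0.2 0.7 2.2] rows [0.0003 0.0013 0.0043] turn 0.0006 q6 0.22 dist 0.002
```

View pics/c17.png

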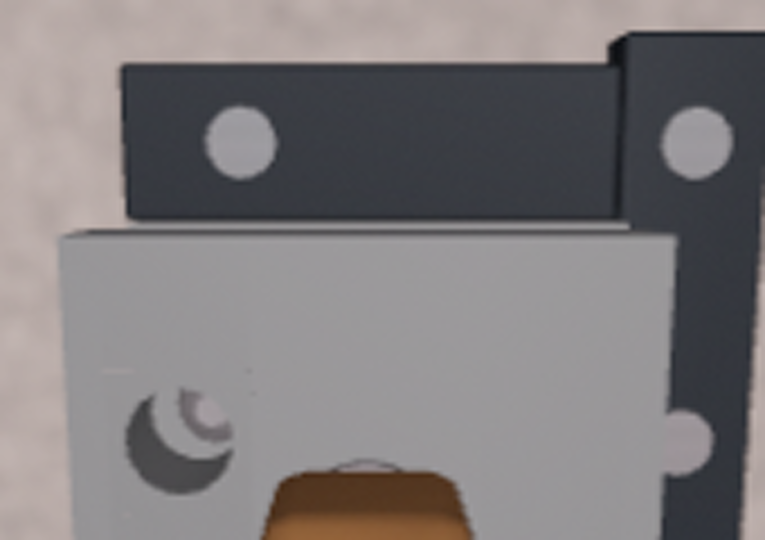

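```bash
python3 - <<'E'
from h import *
z=np.load('pics/w17.npz');P=campose('wrist',dict(position=z['pos'],tool_rot=z['rot']));T=R.from_rotvec(z['rot']).as_matrix()
t=lambda uv,h:((T[:2,:2].T)@(cast(P,uv,h)[0]-z['pos'][:2])*1000).round(2)
dz=z['pos'][2]-.0328
print('dowel b',t((200+210/4.5-.4,80+410/4.5-.4),.041),'hole b',t((200+179/4.5-.4,80+439/4.5-.4),dz+.022))
E
python3 -m pendant '0 0.001 0.004 0;0 0.001 0.008 0;0 0.001 0.012 0;0 0.001 0.012 0;0 0.001 0.012 0'
```

```text
dowel b [ 37.85 -19.04] hole b [ 37.89 -20.23]
t: 21.55
position: [0.5938, 0.1518, 0.0662]
tool_rot: [-2.398, -2.029, 0.0]
wrist_force: [0.2, -0.0, -5.1]
width: 0.0165
```

```bash
python3 -m pendant '0 0 0.003 0;0 0 0.006 0;0 0 0.009 0;0 0 0.009 0;0 0 0.009 0'; python3 -m pendant '0 0 0.003 0;0 0 0.006 0;0 0 0.006 0;0 0 0.006 0;0 0 0.006 0'
```

```text
t: 22.05
position: [0.5938, 0.1518, 0.0617]
tool_rot: [-2.398, -2.029, 0.0]
wrist_force: [-0.6, 0.0, -4.6]
width: 0.0167
t: 22.55
position: [0.5939, 0.1518, 0.0588]
tool_rot: [-2.398, -2.029, 0.0]
wrist_force: [0.4, -0.4, -5.1]
width: 0.0167
```

```bash
python3 -m pendant '0 0 0.002 0;0 0 0.003 0;0 0 0.003 0;0 0 0.003 0'; python3 -m pendant '0 0 0.002 0;0 0 0.003 0;0 0 0.003 0;0 0 0.003 0'
```

```text
t: 22.95
position: [0.594, 0.1519, 0.0578]
tool_rot: [2.398, 2.029, 0.0]
wrist_force: [-1.8, -0.6, 0.3]
width: 0.0165
t: 23.35
position: [0.594, 0.1519, 0.0578]
tool_rot: [2.398, 2.03, -0.0]
wrist_force: [-8.3, -0.7, 9.1]
width: 0.0168
```

```bash
python3 -m pendant '0 -0.001 0.001 0;0 -0.001 0.002 0;0 -0.001 0.003 0;0 -0.001 0.0035 0;0 -0.001 0.0035 0;0 -0.001 0.0035 0'; python3 - <<'E'
from h import *
shot('wrist','w18');o=ctrl.get_obs();print(o['position'],o['wrist_force'],o['torque'],o['width'])
shot('top','t18');shot('side','s18')
z=np.load('pics/w18.npz');cv2.imwrite('pics/c18.png',cv2.resize(z['im'][60:360,150:420,::-1],None,fx=2,fy=2,interpolation=cv2.INTER_CUBIC))
z=np.load('pics/s18.npz');cv2.imwrite('pics/cs18.png',cv2.resize(z['im'][120:240,230:390,::-1],None,fx=4.5,fy=4.5,interpolation=cv2.INTER_CUBIC))
E
```

```text
t: 23.95
position: [0.5941, 0.1519, 0.0577]
tool_rot: [2.397, 2.029, 0.0]
wrist_force: [-12.0, -3.1, 19.7]
width: 0.0164
[0.59402611 0.15189348 0.05770523] [-11.49109317  -1.90498791  20.30214584] [-0.35865552  1.86344026 -0.02525423] 0.01650186282613405
```

View pics/c18.png

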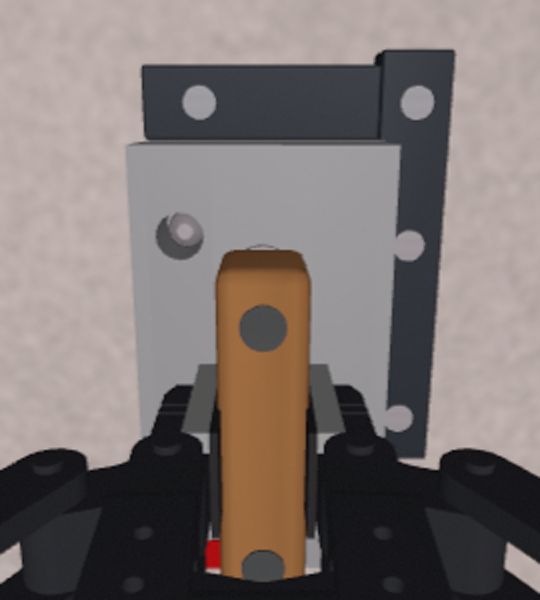

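View pics/cs18.png

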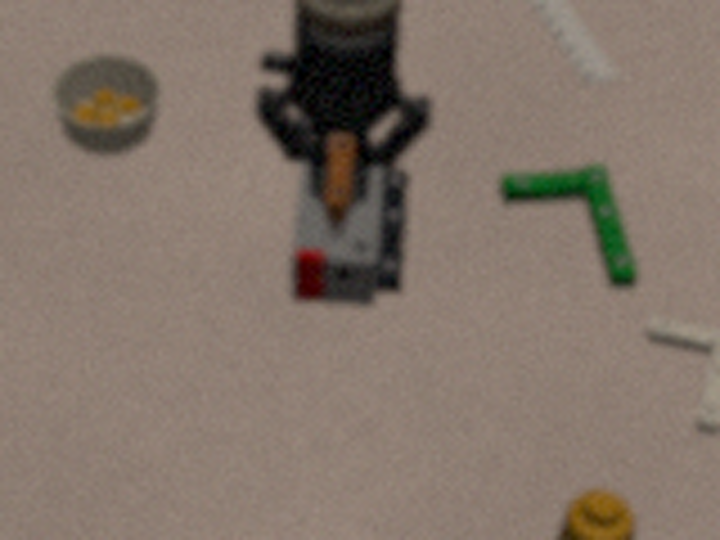

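The dowel shows through hole b, the halves are flush, and the red marks are in line. I check the push holds steady, then hand in.

```bash
python3 -m pendant '0 0 0 0;0 0 0 0;0 0 0 0;0 0 0 0;0 0 0 0;0 0 0 0;0 0 0 0;0 0 0 0'; python3 -c "
from workcell import ctrl
o=ctrl.get_obs();print(o['position'],o['wrist_force']);print(ctrl.close_job())"
```

```text
t: 24.9
position: [0.5941, 0.1519, 0.0577]
tool_rot: [2.397, 2.029, 0.0]
wrist_force: [-11.9, -2.2, 20.1]
width: 0.0166
[0.59405469 0.15187442 0.05774001] [-11.88092004  -2.17511146  20.08868587]
the job is handed in; nothing more can be done
None
```

The mould is shut in the corner stop and the arm is still pressing it down with about 20 N; I handed the job in at about 25 s.

- **Lower half:** I dragged and then pushed it along the table against the long bar, then the short bar. Both pushes came to a firm stop, and the wrist picture showed it flush with both bars, red end away from the short one.
- **Upper half:** I lifted it by the wooden grip and lowered it onto the dowels. It met no resistance until the faces touched, and it was down at the expected shut height.
- **Push:** The reading held at 20 N down over the last 0.8 s, so about 25 N on the lower half with the upper half's weight. I saw nothing near the 60 N limit, though I only read the force at the end of each move.
- **Last checks:** The dowel shows through its hole and the red ends line up in the side picture. The clamp, tub and thread cone were never touched.
- **Sideways force and disagreements:** About 12 N of sideways force remains, pushing the mould into the long bar. The camera and touch positions of the lower half differed by about 1 mm, and two estimates of the upper half's offset by about 0.5 mm.

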